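# Shut the rocket electronics box and hold it square in the gluing jig

## Robot

A 6-joint arm with a two-finger parallel gripper is mounted at the origin on the work surface. World frame = base frame: x ahead of the robot, y to its left, z up, the work surface at z = 0. Lengths are in mm, angles in rad, forces in N, time in s.
With the tool pointing down it reaches from about 275 to 975 mm from the base axis. Payload 8.4 kg.
Tool frame: the origin (TCP) lies at the very end of the fingers, on their centre line; the grasp point (between the pads) lies 19 mm behind it; x points along the fingers, y is the direction in which the jaws open and shut, and the axes are right-handed (so a half turn about x gives the same grasp; the last joint's range is limited). The gripper opens to 92 mm and grips with 3 to 60 N. Pads are 20 mm wide; open, the fingers measure 128 mm over their backs; the gripper's body (75 mm by 189 mm) begins 69 mm behind the grasp point.
Start: joints at [-1.149, 0.353, 1.633, -0, 1.155, -0.002], TCP at [257.016, -569.711, 214.583] pointing down, gripper open.
Joint ranges: [-2.63, 2.63], [-0.92, 2.1], [0.06, 2.66], [-1.3, 4.44], [0, 2.69], [-3.02, 3.02]. Speed limits (rad/s): [2.22, 2.22, 2.79, 3.14, 3.14, 3.14].

## Interface

Orientations are given as [roll, pitch, yaw] about the fixed x, y, z axes, in that order (R = Rz(yaw) Ry(pitch) Rx(roll)).
In Python, from bench import bot, imaging, workorder gives the robot as it stands.
- The arm moves only by the tool step_arm, never from a script. Its argument "increments" is a list of rows, each a list of 2 entries, a list of its own where there are three numbers: the shift along the tool's x, y, z normalised to -1 to 1, where 1 is 200 mm, then the turn, a rotation vector about the tool's x, y, z normalised to -1 to 1, where 1 is 45 degrees. In form: [[[x, y, z], [wx, wy, wz]], ...]. A call has 1 to 20 rows; each row is the pose to reach, as a shift and turn from the pose commanded when the call began, along the tool's axes at that moment; what a row does not reach only later rows make up. A row lasts 1/10 s, in which the tool goes at most 50 mm and 8.59 degrees, less where a joint would pass 70% of its speed; a pose out of reach is approached as far as the arm can. A call with a number of a shift or a turn outside -1 to 1 is refused whole. A call with a gripper value outside its range is refused whole. "fingers" is the gripper command: -1 is fully open, 1 is shut, values between are in proportion, set as the call begins (left out, the last holds). The fingers move at their own pace and stop on an object; the grip force is fixed at half the most. Time passes only in rows, so rows that repeat a pose let the fingers close. It gives the time, the measured TCP pose, the force and the opening at its end, in the units of the state.
- bot.sense(): the state, without advancing time (a new reading comes with each control period).
- imaging.get_image(name): name is "side" or "top" or "wrist"; returns the picture (384x512x3 uint8, red, green, blue); there is no depth.
- imaging.camera_model(name): a dict with "K" (3x3 intrinsics, pixels), "D" ([k1, k2, p1, p2, k3] as OpenCV has them; the pictures are not rectified), "cam_to_world" (4x4, takes a point from camera to world coordinates); the wrist camera has in their place "hand_eye" (4x4, takes a point from camera to tool coordinates, whose origin is the TCP and whose axes are the tool frame's). Camera axes: x right, y down, z forward; pixel columns grow to the right and rows downward; lengths in mm; the calibration is good to about 2 mm. A picture is of the moment at which its call begins: read the wrist's pose just before it. camera_model takes no time and is no camera call.
- workorder.close_job(): hands the job in, once; it reports no verdict.
Trained networks look in the newest picture that a camera, given by its name, has taken for a name from the list of things; names that differ only in an ending like _2 or _b are one class to them, and where a whole thing is asked for, a point or a joint stands for the part that bears it (a point fixed in the world has none). Each returns a list of dicts, best first, with "p" (0 to 1); they miss things now and then, are a little off and sometimes report something else, mostly with a low value. They report only what shows in the picture. A call takes as long as a camera call. They do not tell look-alikes from the thing itself.
- imaging.recognise(thing, camera): "xyz" ([x, y, z] in mm, in the coordinates of the camera as it stood for that picture, good to about 4 mm: the middle of the surface that is visible of it).
The state is a dict: "clock": time; "joint_positions": joint angles; "dq": joint speeds; "joint_torque": joint torques, N m; "eef_pos": TCP position; "ee_rot": TCP orientation; "contact_force": force on the tool from outside, world axes, zero at the start; "torque": the same for the moment, N m; "width": opening from 0.0 (shut) to 1.0 (fully open).
Only numpy, scipy, OpenCV 4.12 (cv2) and the standard library are available. Lean on these libraries where they do the work, as an engineer would, in place of code of your own. Each camera call takes 0.05 s, during which the arm holds its last target. There are 200 camera calls.

## Task

The cover of the small grey electronics box stands open: press it down until its catch snaps and holds it shut by itself. Then set the box flat on the base of the plywood gluing jig, one long side against the long fence and an end against the short fence, and press it firmly into that corner with the fingers. Finish while still holding it there, pushing against both fences at once, and leave the other things on the table where they are.

Things in the scene. Friction and masses are not known exactly. Their poses are not given: they have to be found in the camera images.
- box_center (a point): Centre, half-way up (22 mm above its underside), of the loose grey plastic electronics box for a rocket: 90 mm long (x) x 52 mm wide (y) x 44 mm tall with the cover shut; about 0.25 kg. It stands on the table; its walls are 40 mm tall and straight, the cover adds 4 mm on top. x runs along its length from the cover's hinge end to the catch end, z up.
- cover (a joint): Hinge of the box's cover, rad: 0 = shut flat, positive = raised; starts raised by 0.5 to 1. The hinge line runs across the box's -x end, 43 mm from its centre and 20 mm above it. A weak spring lifts the cover unless the catch holds it. Pressed at its free edge, it meets the catch at about 0.17 (a bump of 2 to 5 N, not yet shut): push on to the hard stop at 0; caught, it stays within 0.03 of 0.
- cover_edge (a point): Where to press: on the upper face of the cover (a plate 86 x 46 x 4 mm), midway across, 6 mm short of its free edge, 80 mm from the hinge line. It swings in an arc about the hinge: while raised it stands back towards the hinge, so push down and outwards. With the cover shut it is 44 mm above the table. x along the cover away from the hinge, z out of its upper face.
- box: The same electronics box: origin at the centre of its underside, axes as at its centre point.
- jig: Gluing jig of waxed, slippery plywood, fixed to the table: base 150 mm (x) x 120 mm (y) x 12 mm thick, origin at the centre of its underside. A long aluminium fence stands along its +y edge and a short one along its +x edge; they meet in a corner. The base top is 12 mm above the table.
- jig_corner (a point): The inner corner where the two fences' inner faces meet, at the level of the base top; axes as the jig's. The seated box has its centre 45 mm to -x, 26 mm to -y and 22 mm above this point.
- long_fence: Long fence of the jig: 110 mm along jig x, 16 mm thick, rising only 12 mm above the base top (24 mm above the table), so that fingers holding the box higher up pass over it. Its inner face looks to jig -y. Origin as the jig's. Rigid, slippery.
- short_fence: Short fence of the jig: 70 mm along jig y, 16 mm thick, also 12 mm above the base top. Its inner face looks to jig -x. Origin as the jig's. Rigid, slippery.
- marker: Bystander, to be left alone: white marker pen, 130 x 13 x 13 mm, lying; origin at the centre of its underside.
- spool: Bystander, to be left alone: white plastic thread spool standing on its flange, 60 mm diameter, 38 mm tall; origin at the centre of its underside.
- tape: Bystander, to be left alone: cardboard ring lying flat, 90 mm diameter, 24 mm tall; origin at the centre of its underside.
- tube: Bystander, to be left alone: cardboard tube offcut standing upright, 76 mm diameter, 110 mm tall; origin at the centre of its underside.
- nose_cone: Bystander, to be left alone: white rocket nose cone standing on its base, 58 mm diameter, 122 mm tall; origin at the centre of its underside.
- fin_stack: Bystander, to be left alone: stack of plywood fin blanks, 110 x 70 x 15 mm; origin at the centre of its underside.
- glue: Bystander, to be left alone: white glue bottle standing, 48 mm diameter, 75 mm tall; origin at the centre of its underside.
Not all that is in view belongs to the job. What is shaped like the box but black is not meant. Leave any blue look-alike of the jig alone.

How it is judged:
By the outcome, as a careful person would: the job done as asked, in the order asked, and still so for the second after the job is handed in, while the arm keeps its last pose, push and grip.
It also fails if it takes over 72 s, if anything falls off the work surface, if the arm or the gripper's body presses on something with over 40 N, if the wrist force passes 120 N, or if a joint passes its speed limit or range.

## Working session

There is one attempt and no reset: what is moved stays moved. The work goes in short steps, Python scripts to look and compute and a tool call to move; the robot and the scene stay as the last step left them, time stands still between calls to the robot, and variables do not carry over. Pictures are saved under pics/ and viewed, about 8 in all and at most 12, crops included, and the job is handed in when it is done.

Besides the shell and the picture viewer there is one more tool, called after "Call:" as name([rows], argument=value, ...), one row to a line, values as JSON. step_arm: Moves the arm, as the interface text tells. Its arguments: {"type":"object","properties":{"increments":{"type":"array"},"fingers":{"type":"number"}},"required":["increments"]}

```bash
mkdir -p pics; ls; cat > h.py <<'E'
import numpy as np, cv2
from scipy.spatial.transform import Rotation as R
from bench import bot, imaging, workorder
def tool():
    s=bot.sense(); T=np.eye(4); T[:3,:3]=R.from_euler('xyz',s['ee_rot']).as_matrix(); T[:3,3]=s['eef_pos']; return T
def c2w(cam,T=None):
    m=imaging.camera_model(cam)
    return np.array(m['cam_to_world']) if 'cam_to_world' in m else (tool() if T is None else T)@np.array(m['hand_eye'])
def ray(cam,px,z,T=None):
    "pixels -> world points on plane z"
    m=imaging.camera_model(cam); C=c2w(cam,T)
    n=cv2.undistortPoints(np.float64(px).reshape(-1,1,2),np.array(m['K']),np.array(m['D'],float)).reshape(-1,2)
    d=np.c_[n,np.ones(len(n))]@C[:3,:3].T; o=C[:3,3]
    return o+d*((z-o[2])/d[:,2])[:,None]
def proj(cam,P,T=None):
    m=imaging.camera_model(cam); Ci=np.linalg.inv(c2w(cam,T)); P=np.float64(P).reshape(-1,3)
    return cv2.projectPoints(P@Ci[:3,:3].T+Ci[:3,3],np.zeros(3),np.zeros(3),np.array(m['K']),np.array(m['D'],float))[0].reshape(-1,2)
def snap(cam,name):
    im=imaging.get_image(cam); cv2.imwrite(f'pics/{name}.png',im[:,:,::-1]); return im
def rec(t,cam,T=None):
    C=c2w(cam,T)
    return [(round(r['p'],2),np.round(C[:3,:3]@np.array(r['xyz'])+C[:3,3],0).tolist()) for r in imaging.recognise(t,cam)]
E
python3 - <<'E'
from h import *
a=snap('top','top0'); 
for t in ['box','cover_edge','cover','jig','long_fence','short_fence','marker','spool','tape','tube','nose_cone','fin_stack','glue']: print(t,rec(t,'top')[:3])
b=snap('side','side0')
for t in ['box','cover','jig','cover_edge']: print(t,rec(t,'side')[:3])
cv2.imwrite('pics/both.png',cv2.resize(np.vstack([a,b])[:,:,::-1],None,fx=.78,fy=.78))
print(bot.sense())
for c in ['top','side']: print(np.round(c2w(c),2).tolist())
E
```

```text
pics
box [(0.95, [533.0, -97.0, 46.0]), (0.75, [551.0, -220.0, 58.0])]
cover_edge [(0.96, [553.0, -222.0, 70.0]), (0.74, [530.0, -100.0, 46.0])]
cover [(0.82, [530.0, -99.0, 46.0]), (0.61, [552.0, -218.0, 65.0])]
jig [(0.63, [571.0, 188.0, 11.0]), (0.6, [328.0, 172.0, 10.0])]
long_fence [(0.78, [301.0, 217.0, 26.0])]
short_fence [(0.72, [629.0, 211.0, 25.0])]
marker [(0.56, [469.0, -3.0, 11.0])]
spool [(0.85, [670.0, 6.0, 37.0]), (0.6, [554.0, 238.0, 25.0]), (0.36, [469.0, -0.0, 14.0])]
tape [(0.61, [774.0, -75.0, 20.0])]
tube [(0.96, [784.0, 106.0, 69.0]), (0.35, [469.0, -1.0, 15.0])]
nose_cone []
fin_stack [(0.57, [453.0, 443.0, 16.0])]
glue [(0.64, [677.0, -376.0, 49.0])]
box [(0.69, [557.0, -213.0, 40.0]), (0.56, [530.0, -81.0, 32.0]), (0.53, [555.0, 240.0, 26.0])]
cover [(0.62, [537.0, -96.0, 44.0]), (0.5, [552.0, -216.0, 68.0])]
jig [(0.85, [566.0, 197.0, 12.0]), (0.2, [625.0, 227.0, 23.0])]
cover_edge [(0.54, [551.0, -216.0, 65.0]), (0.48, [528.0, -100.0, 43.0])]
{'clock': 0.95, 'joint_positions': array([-1.14944038e+00,  3.52977699e-01,  1.63341562e+00,  9.85537210e-06,
        1.15517504e+00, -2.40185796e-03]), 'dq': array([-0.00121228, -0.00059371,  0.00166374,  0.00026497, -0.00057281,
        0.0002776 ]), 'joint_torque': array([-2.33325445e-03, -5.93767655e+01, -3.34575033e+01,  6.96653710e-02,
        1.59922068e-02, -4.97390204e-05]), 'eef_pos': array([ 256.99625378, -569.72109343,  214.59020988]), 'ee_rot': array([ 1.92382484,  1.57077042, -0.79401399]), 'contact_force': array([ 0.22139106, -0.24589629, -0.91668609]), 'torque': array([ 0.01933612, -0.02654982,  0.05613861]), 'width': 1.0045718068814409}
[[-0.02, -0.99, 0.1, 403.07], [-1.0, 0.02, 0.0, 20.65], [-0.0, -0.1, -0.99, 1449.46], [0.0, 0.0, 0.0, 1.0]]
[[-0.96, -0.12, 0.25, 263.58], [-0.28, 0.49, -0.83, 986.5], [-0.02, -0.87, -0.5, 667.88], [0.0, 0.0, 0.0, 1.0]]
```

View pics/top0.png

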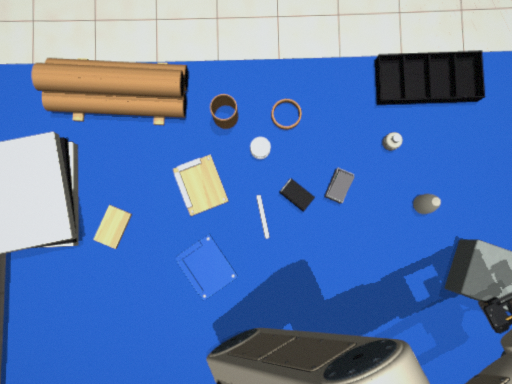

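View pics/side0.png

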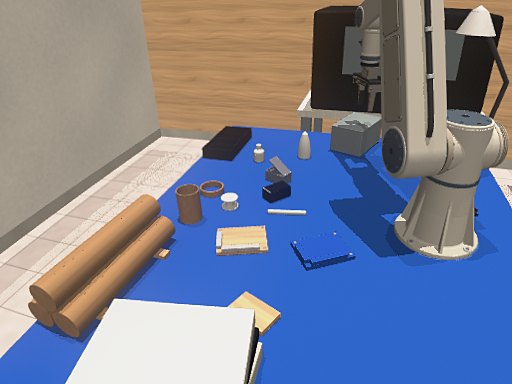

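The top view shows the grey box near (340,185), the black look-alike at (297,194), the plywood jig at (200,185) and the blue look-alike at (206,267). Next I'll look more closely with the wrist camera.

```bash
cat >> h.py <<'E'
def pose(p,down_yaw):
    "tool pointing down, tool y along world yaw"
    y=np.array([np.cos(down_yaw),np.sin(down_yaw),0]); x=np.array([0,0,-1.]); T=np.eye(4); T[:3,:3]=np.c_[x,y,np.cross(x,y)]; T[:3,3]=p; return T
def inc(T,T0=None):
    T0=tool() if T0 is None else T0; D=np.linalg.inv(T0)@T
    return np.round(D[:3,3]/200,4).tolist(), np.round(R.from_matrix(D[:3,:3]).as_rotvec()/(np.pi/4),4).tolist()
E
python3 - <<'E'
from h import *
m=imaging.camera_model('wrist'); print(np.round(m['hand_eye'],3).tolist(),m['K'])
T=tool(); print(np.round(T,3).tolist())
for y in (0,): 
  y0=np.arctan2(T[1,1],T[0,1]); print('yaw',y0)
# camera pose centred over box midpoint
for tgt in ([545,-215,300],[571,188,330]):
  C=T@np.array(m['hand_eye']); off=C[:3,3]-T[:3,3]; print(off, C[:3,2]); print(inc(pose(tgt,y0)))
E
```

```text
[[-0.001, -0.259, 0.966, -170.809], [1.0, 0.0, 0.001, -0.933], [-0.0, 0.966, 0.259, -72.022], [0.0, 0.0, 0.0, 1.0]] [[345.79112039   0.         253.42584557]
 [  0.         345.79112039 193.19748812]
 [  0.           0.           1.        ]]
[[0.0, 0.411, -0.912, 256.996], [-0.0, -0.912, -0.411, -569.721], [-1.0, 0.0, -0.0, 214.59], [0.0, 0.0, 0.0, 1.0]]
yaw -1.147042504126629
[ 65.26493018  30.46777787 170.80946497] [-0.23582108 -0.10706581 -0.9658806 ]
([-0.4271, -1.0246, -2.0419], [0.0, -0.0, -0.0])
[ 65.26493018  30.46777787 170.80946497] [-0.23582108 -0.10706581 -0.9658806 ]
([-0.5771, -2.8079, -2.989], [0.0, -0.0, -0.0])
```

Call:
step_arm([
  [[-0.25,-0.5,-0.9],[0,0,0]],
  [[-0.25,-0.5,-0.9],[0,0,0]],
  [[-0.25,-0.5,-0.9],[0,0,0]],
  [[-0.25,-0.5,-0.9],[0,0,0]],
  [[-0.25,-0.5,-0.9],[0,0,0]],
  [[-0.25,-0.5,-0.9],[0,0,0]],
], fingers=1)

```text
clock: 1.55
eef_pos: [381.1, -403.6, 265.3]
ee_rot: [1.895, 1.569, -0.82]
contact_force: [-0.7, 0.4, 0.0]
width: 0.502
```

Call:
step_arm([
  [[0,-0.52,-0.95],[0,0,0]],
  [[0,-0.52,-0.95],[0,0,0]],
  [[0,-0.52,-0.95],[0,0,0]],
  [[0,-0.52,-0.95],[0,0,0]],
  [[0,-0.52,-0.95],[0,0,0]],
  [[0,-0.52,-0.95],[0,0,0]],
  [[0,-0.52,-0.95],[0,0,0]],
])

```text
clock: 2.25
eef_pos: [509.6, -233.0, 264.1]
ee_rot: [-0.081, 1.569, -2.799]
contact_force: [-0.3, -0.6, -0.5]
width: 0.002
```

```bash
python3 - <<'E'
from h import *
print(bot.sense()); T=tool(); np.save('Tw1',T); snap('wrist','w1')
for t in ['cover_edge','cover','box']: print(t,rec(t,'wrist',T)[:3])
E
```

```text
{'clock': 2.25, 'joint_positions': array([-4.30891818e-01,  2.08171910e-01,  1.71697966e+00, -9.94102419e-04,
        1.21739550e+00,  7.16552197e-01]), 'dq': array([-0.01783196, -0.00791119,  0.00482476,  0.00187813,  0.00030985,
        0.00419431]), 'joint_torque': array([  1.50358871, -49.94163394, -34.87145662,   0.18200886,
        -0.06661907,   0.05422749]), 'eef_pos': array([ 509.62409352, -232.99265286,  264.05677676]), 'ee_rot': array([-0.08063428,  1.56946198, -2.79853013]), 'contact_force': array([-0.2716147 , -0.61098095, -0.49790122]), 'torque': array([ 0.04025852,  0.0155345 , -0.01988246]), 'width': 0.0019145622795805391}
cover_edge [(0.64, [551.0, -217.0, 73.0]), (0.55, [532.0, -101.0, 42.0])]
cover [(0.92, [555.0, -221.0, 72.0]), (0.56, [534.0, -101.0, 42.0])]
box [(0.87, [558.0, -228.0, 66.0]), (0.75, [538.0, -98.0, 45.0])]
```

View pics/w1.png

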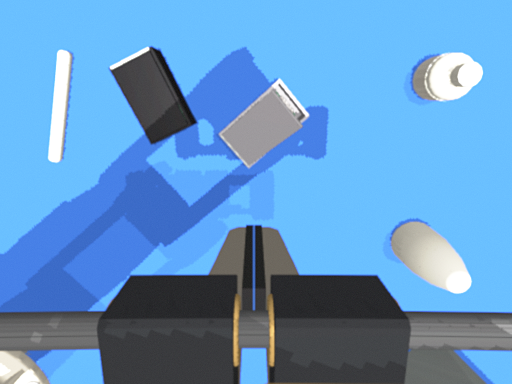

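The grey box spans about (220,133) to (308,118). Its opening, on the catch end, is at the upper right and its hinge at the lower left. I'll zoom in to find the corners.

```bash
python3 - <<'E'
from h import *
im=cv2.imread('pics/w1.png')[68:178,208:322]
cv2.imwrite('pics/w1z.png',cv2.resize(im,None,fx=5,fy=5,interpolation=cv2.INTER_CUBIC))
E
```

```text
(no output)
```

View pics/w1z.png

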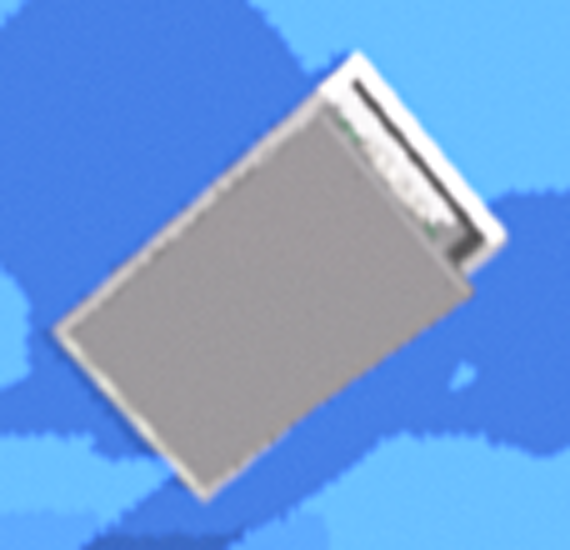

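```bash
cat > fit.py <<'E'
from h import *
from scipy.optimize import least_squares
def boxpts(v):
    x,y,a,th=v; c,s=np.cos(th),np.sin(th)
    P=[[45,26,40],[45,-26,40],[-45,26,40],[-45,-26,40]]
    for yy in (23,-23): P.append([-43+86*c-2*s,yy,42+86*s+2*c])
    return R.from_euler('z',a).apply(P)+[x,y,0]
E
python3 - <<'E'
from fit import *
T=np.load('Tw1.npy')
px=np.array([[355,52],[505,240],[55,330],[205,500],[322,100],[472,292]])/5+[208,68]-.4
f=lambda v:(proj('wrist',boxpts(v),T)-px).ravel()
for a0 in(-.5,2.6):
  r=least_squares(f,[555,-218,a0,.7]); print(np.round(r.x,3),r.cost,np.round(r.fun.reshape(-1,2),1).tolist())
E
```

```text
[ 5.55378e+02 -2.23360e+02 -4.27000e-01  5.44000e-01] 1.3726176349243526 [[0.2, -0.1], [0.3, -0.5], [-0.8, -0.1], [-0.3, 0.1], [0.1, 1.0], [0.4, -0.5]]
[ 5.55378e+02 -2.23360e+02 -4.27000e-01  5.44000e-01] 1.3726176349244015 [[0.2, -0.1], [0.3, -0.5], [-0.8, -0.1], [-0.3, 0.1], [0.1, 1.0], [0.4, -0.5]]
```

```bash
python3 - <<'E'
from h import *
v=[555.4,-223.4,-.427]; yaw=v[2]-np.pi/2
def P(x,z): return pose(R.from_euler('z',v[2]).apply([x,0,0])+[v[0],v[1],z],yaw)
print(inc(P(14,110)))
T0=P(14,110); print(np.round(T0[:3,:3],2).tolist())
for th in (.54,.4,.3,.2,.15,.1,.05,0):
  x=-43+80*np.cos(th)-2*np.sin(th)-10; z=42+80*np.sin(th)+2*np.cos(th); print(th,round(x),round(z),inc(P(x,z),T0)[0])
E
```

```text
([0.7725, 0.1022, -0.2754], [1.0808, 0.0003, -0.0003])
[[0.0, -0.41, -0.91], [0.0, -0.91, 0.41], [-1.0, 0.0, 0.0]]
0.54 15 85 [0.1258, -0.0, -0.0029]
0.4 20 75 [0.175, -0.0, -0.0295]
0.3 23 68 [0.2122, -0.0, -0.0442]
0.2 25 60 [0.2507, -0.0, -0.055]
0.15 26 56 [0.2703, -0.0, -0.059]
0.1 26 52 [0.2901, -0.0, -0.062]
0.05 27 48 [0.31, -0.0, -0.064]
0 27 44 [0.33, -0.0, -0.065]
```

Call:
step_arm([
  [[0.5,0.1,-0.275],[0.5,0,0]],
  [[0.5,0.1,-0.275],[1,0,0]],
  [[0.5,0.1,-0.275],[1,0,0]],
  [[0.5,0.1,-0.275],[1,0,0]],
  [[0.5,0.1,-0.275],[1,0,0]],
  [[0.5,0.1,-0.275],[1,0,0]],
  [[0.5,0.1,-0.275],[1,0,0]],
  [[0.5,0.1,-0.275],[1,0,0]],
])

```text
clock: 3.25
eef_pos: [568.5, -227.9, 164.7]
ee_rot: [2.498, 1.571, -1.005]
contact_force: [0.6, 0.3, 1.3]
width: 0.003
```

```bash
python3 - <<'E'
from h import *
v=[555.4,-223.4,-.427]; yaw=v[2]-np.pi/2
T=pose(R.from_euler('z',v[2]).apply([14,0,0])+[v[0],v[1],110],yaw)
print(inc(T), bot.sense()['contact_force'],bot.sense()['clock'])
E
```

```text
([0.2734, 0.0065, -0.0007], [0.084, -0.0002, -0.0001]) [0.56768415 0.29170017 1.27279472] 3.25
```

Call:
step_arm([
  [[0.2,0.0065,0],[0.084,0,0]],
  [[0.36,0.0065,0],[0.084,0,0]],
  [[0.38,0.0065,0],[0.084,0,0]],
  [[0.4,0.0065,-0.003],[0.084,0,0]],
  [[0.425,0.0065,-0.018],[0.084,0,0]],
  [[0.45,0.0065,-0.03],[0.084,0,0]],
  [[0.47,0.0065,-0.038],[0.084,0,0]],
  [[0.485,0.0065,-0.045],[0.084,0,0]],
  [[0.505,0.0065,-0.05],[0.084,0,0]],
  [[0.525,0.0065,-0.056],[0.084,0,0]],
])

```text
clock: 4.25
eef_pos: [579.0, -232.5, 59.5]
ee_rot: [-3.081, 1.57, -0.367]
contact_force: [-0.1, 0.1, 0.6]
width: 0.004
```

Call:
step_arm([
  [[0.01,0,-0.002],[0,0,0]],
  [[0.02,0,-0.004],[0,0,0]],
  [[0.03,0,-0.005],[0,0,0]],
  [[0.04,0,-0.007],[0,0,0]],
  [[0.05,0,-0.008],[0,0,0]],
  [[0.06,0,-0.009],[0,0,0]],
  [[0.07,0,-0.01],[0,0,0]],
  [[0.08,0,-0.01],[0,0,0]],
  [[0.085,0,-0.01],[0,0,0]],
  [[0.085,0,-0.01],[0,0,0]],
])

```text
clock: 5.25
eef_pos: [580.6, -233.2, 43.5]
ee_rot: [-0.426, 1.571, 2.288]
contact_force: [-3.2, 0.8, 14.6]
width: 0.006
```

Call:
step_arm([
  [[0.01,0,0],[0,0,0]],
  [[0.015,0,0],[0,0,0]],
  [[0.015,0,0],[0,0,0]],
])

```text
clock: 5.55
eef_pos: [580.8, -233.3, 42.8]
ee_rot: [-3.069, 1.57, -0.355]
contact_force: [-11.1, 3.6, 35.1]
width: 0.007
```

Call:
step_arm([
  [[-0.05,0,0],[0,0,0]],
  [[-0.2,0,0],[0,0,0]],
  [[-0.4,0,0],[0,0,0]],
  [[-0.6,0,0],[0,0,0]],
  [[-0.8,0,0],[0,0,0]],
  [[-0.95,0,0],[0,0,0]],
  [[-0.95,0,0.3],[0,0,0]],
  [[-0.95,0,0.3],[0,0,0]],
  [[-0.95,0,0.3],[0,0,0]],
], fingers=-1)

```text
clock: 6.45
eef_pos: [524.5, -207.7, 229.5]
ee_rot: [0.042, 1.57, 2.756]
contact_force: [0.7, 0.7, 0.2]
width: 0.765
```

```bash
python3 - <<'E'
from h import *
T=tool(); np.save('Tw2',T); print(T[:3,3]); im=snap('wrist','w2')
print(rec('cover_edge','wrist',T)[:3],rec('cover','wrist',T)[:3])
c=proj('wrist',[[555,-223,40]],T)[0].astype(int); print(c); np.save('c2',c)
x0,y0=max(c[0]-75,0),max(c[1]-75,0); print(x0,y0)
cv2.imwrite('pics/w2z.png',cv2.resize(im[y0:y0+150,x0:x0+150,::-1],None,fx=4,fy=4,interpolation=cv2.INTER_CUBIC))
E
```

```text
[ 524.52679106 -207.70934484  229.5091921 ]
[(0.89, [537.0, -101.0, 43.0]), (0.72, [558.0, -221.0, 46.0])] [(0.94, [559.0, -224.0, 48.0]), (0.91, [533.0, -103.0, 45.0])]
[254 137]
179 62
```

View pics/w2z.png

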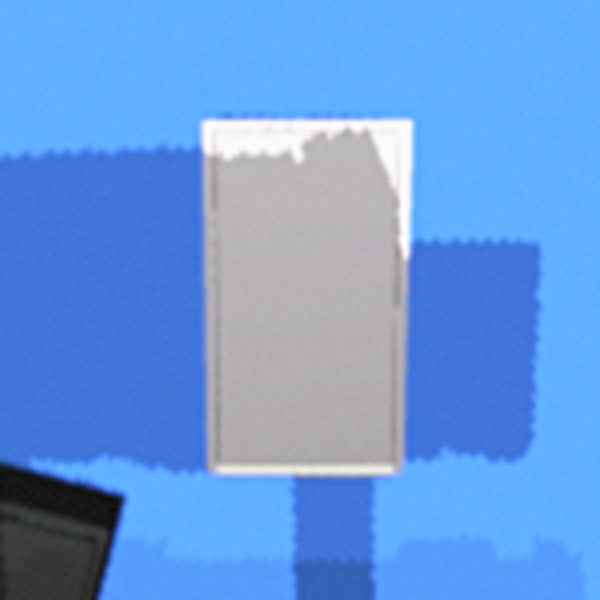

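The cover stays shut: its outline now lies inside the walls, at (215,130)–(398,465) in the crop. I'll refit the box pose and grasp it.

```bash
python3 - <<'E'
from fit import *
T=np.load('Tw2.npy')
px=np.array([[203,120],[413,121],[209,472],[404,472]])/4+[179,62]-.4
f=lambda v:(proj('wrist',boxpts([*v,0])[:4],T)-px).ravel()
r=least_squares(f,[555,-223,-.43]); v=r.x; print(v,r.cost,np.round(r.fun,1))
np.save('box',v); print('edges yaw tool',np.arctan2(T[1,1],T[0,1]))
P=lambda z:pose([v[0],v[1],z],v[2]-np.pi/2)
print(inc(P(110)),inc(P(16),P(110)))
E
```

```text
[ 5.55346618e+02 -2.24155458e+02 -4.29965287e-01] 0.0703977481194303 [ 0.2 -0.1 -0.2 -0.2  0.   0.1 -0.   0.2]
edges yaw tool -1.998258109799555
([0.5971, 0.0111, -0.161], [0.003, -0.0006, 0.0]) ([0.47, 0.0, 0.0], [0.0, 0.0, 0.0])
```

Call:
step_arm([
  [[0.25,0.011,-0.161],[0,0,0]],
  [[0.5,0.011,-0.161],[0,0,0]],
  [[0.65,0.011,-0.161],[0,0,0]],
  [[0.8,0.011,-0.161],[0,0,0]],
  [[0.92,0.011,-0.161],[0,0,0]],
  [[1,0.011,-0.161],[0,0,0]],
  [[1,0.011,-0.161],[0,0,0]],
], fingers=-1)

```text
clock: 7.3
eef_pos: [553.4, -223.4, 27.0]
ee_rot: [0.039, 1.567, 2.753]
contact_force: [-0.4, -1.0, -0.4]
width: 1.0
```

Call:
step_arm([
  [[0.0675,0,0],[0,0,0]],
  [[0.0675,0,0],[0,0,0]],
  [[0.0675,0,0],[0,0,0]],
])

```text
clock: 7.6
eef_pos: [554.8, -223.9, 16.6]
ee_rot: [-3.102, 1.57, -0.388]
contact_force: [-0.3, 0.6, 0.2]
width: 1.002
```

Call:
step_arm([
  [[0,0,0],[0,0,0]],
  [[0,0,0],[0,0,0]],
  [[0,0,0],[0,0,0]],
  [[0,0,0],[0,0,0]],
  [[0,0,0],[0,0,0]],
  [[0,0,0],[0,0,0]],
  [[0,0,0],[0,0,0]],
  [[0,0,0],[0,0,0]],
], fingers=1)

```text
clock: 8.4
eef_pos: [554.4, -223.7, 16.2]
ee_rot: [-2.091, 1.571, 0.623]
contact_force: [0.1, 0.5, 2.7]
width: 0.564
```

```bash
python3 - <<'E'
from h import *
T=tool(); y=np.arctan2(T[1,1],T[0,1]); print(y)
print(inc(pose([600,130,260],y)))
E
```

```text
-1.9984256029871628
([-1.219, -1.7038, 0.5259], [-0.0, -0.0, 0.0])
```

Call:
step_arm([
  [[-0.1,0,0],[0,0,0]],
  [[-0.25,0,0],[0,0,0]],
  [[-0.5,0,0],[0,0,0]],
  [[-0.75,0,0],[0,0,0]],
  [[-0.95,0,0],[0,0,0]],
  [[-1,-0.2,0],[0,0,0]],
  [[-1,-0.2,0],[0,0,0]],
])

```text
clock: 9.1
eef_pos: [573.2, -185.0, 218.4]
ee_rot: [-2.644, 1.566, 0.071]
contact_force: [-0.6, -0.4, -3.7]
width: 0.564
```

Call:
step_arm([
  [[-0.2,-0.9,0.3],[0,0,0]],
  [[-0.2,-0.9,0.3],[0,0,0]],
  [[-0.2,-0.9,0.3],[0,0,0]],
  [[-0.2,-0.9,0.3],[0,0,0]],
  [[-0.2,-0.9,0.3],[0,0,0]],
  [[-0.2,-0.9,0.3],[0,0,0]],
])

```text
clock: 9.7
eef_pos: [590.4, 1.9, 255.1]
ee_rot: [0.74, 1.569, -2.827]
contact_force: [-0.5, -0.3, -3.4]
width: 0.566
```

Call:
step_arm([
  [[0,-0.6,0.22],[0,0,0]],
  [[0,-0.6,0.22],[0,0,0]],
  [[0,-0.6,0.22],[0,0,0]],
  [[0,-0.6,0.22],[0,0,0]],
  [[0,-0.6,0.22],[0,0,0]],
  [[0,-0.6,0.22],[0,0,0]],
  [[0,-0.6,0.22],[0,0,0]],
])

```text
clock: 10.4
eef_pos: [600.7, 127.1, 255.8]
ee_rot: [1.157, 1.57, -2.414]
contact_force: [0.8, -0.6, -2.0]
width: 0.563
```

```bash
python3 - <<'E'
from h import *
T=tool(); np.save('Tw3',T); print(T[:3,3]); im=snap('wrist','w3')
print(proj('wrist',[[571,188,12]],T))
for t in ['jig','long_fence','short_fence','box','cover']: print(t,rec(t,'wrist',T)[:3])
E
```

```text
[600.65539362 127.10590042 255.81078621]
[[218.71092183 203.14720839]]
jig [(0.68, [616.0, 222.0, 14.0]), (0.65, [316.0, 190.0, 9.0])]
long_fence [(0.74, [325.0, 226.0, 25.0])]
short_fence [(0.89, [625.0, 214.0, 30.0]), (0.43, [363.0, 240.0, 23.0])]
box [(0.8, [619.0, 114.0, 283.0]), (0.59, [543.0, -85.0, 44.0])]
cover [(0.79, [530.0, -103.0, 45.0]), (0.59, [614.0, 123.0, 285.0])]
```

View pics/w3.png

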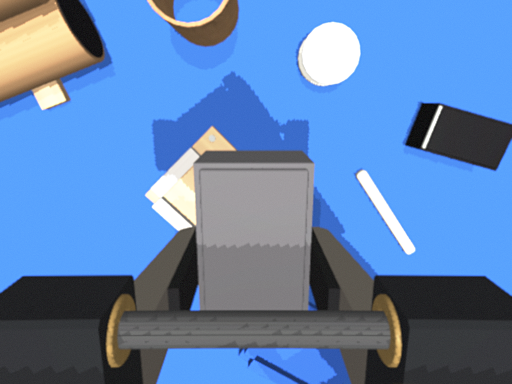

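The held box covers most of the jig, of which only (150–240, 125–230) shows, so I'll move back to uncover it.

Call:
step_arm([
  [[-0.2,-0.1,0.75],[0,0,0]],
  [[-0.2,-0.1,0.75],[0,0,0]],
  [[-0.2,-0.1,0.75],[0,0,0]],
  [[-0.2,-0.1,0.75],[0,0,0]],
  [[-0.2,-0.1,0.75],[0,0,0]],
  [[-0.2,-0.1,0.75],[0,0,0]],
])

```text
clock: 11.3
eef_pos: [473.2, 209.0, 296.1]
ee_rot: [-2.925, 1.57, -0.21]
contact_force: [0.5, -0.0, -3.3]
width: 0.56
```

```bash
python3 - <<'E'
from h import *
T=tool(); np.save('Tw4',T); print(T[:3,3]); im=snap('wrist','w4')
c=proj('wrist',[[571,188,12]],T)[0]; print(c)
x0,y0=int(max(c[0]-100,0)),int(max(c[1]-75,0)); print(x0,y0)
cv2.imwrite('pics/w4z.png',cv2.resize(im[y0:y0+150,x0:x0+200,::-1],None,fx=4,fy=4,interpolation=cv2.INTER_CUBIC))
E
```

```text
[473.20413417 208.99346282 296.08416037]
[236.11996032  78.82241512]
136 3
```

View pics/w4z.png

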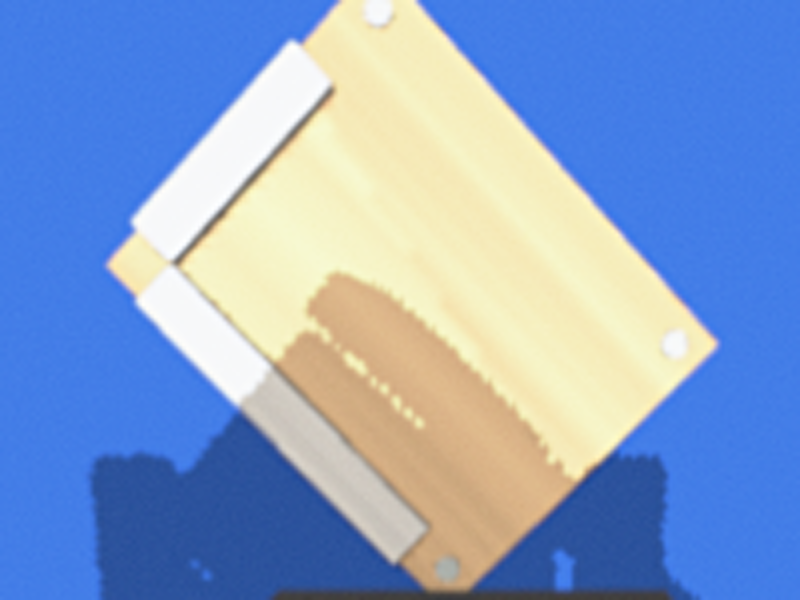

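```bash
python3 - <<'E'
from fit import *
T=np.load('Tw4.npy')
px=np.array([[106,265],[718,345],[132,222],[295,40],[332,86],[173,263],[136,298],[430,525],[397,565]])/4+[136,3]-.4
def pts(v):
  x,y,a,cx,cy=v
  P=[[75,60,12],[-75,-60,12],[cx+16,cy,24],[cx+16,cy-70,24],[cx,cy-70,24],[cx,cy,24],[cx,cy+16,24],[cx-110,cy,24],[cx-110,cy+16,24]]
  return R.from_euler('z',a).apply(P)+[x,y,0]
f=lambda v:(proj('wrist',pts(v),T)-px).ravel()
best=min((least_squares(f,[571,188,a,59,44]) for a in np.arange(0,6.28,.7)),key=lambda r:r.cost)
v=best.x; print(v,best.cost,np.round(best.fun.reshape(-1,2),1).tolist())
C=R.from_euler('z',v[2]).apply([v[3],v[4],12])+[v[0],v[1],0]; print('corner',C)
np.save('jig',[*C[:2],v[2]])
Rj=R.from_euler('z',v[2]); ctr=C+Rj.apply([-45,-26,22]); print('seat',ctr)
t=tool(); y=np.arctan2(t[1,1],t[0,1]); print('tool y',y,'catch yaw',y+np.pi/2)
for k in(0,np.pi):
  d=(v[2]+k-(y+np.pi/2)+np.pi)%(2*np.pi)-np.pi; q=bot.sense()['joint_positions']; print('turn',d,'q6',q[5]-d,q)
E
```

```text
[5.69047935e+02 1.84585697e+02 3.47916626e-01 5.87360108e+01
 4.36011914e+01] 1.4888634593069994 [[-0.2, 0.1], [0.2, -0.0], [0.1, -0.1], [-0.2, -0.2], [0.5, -0.7], [-0.2, -0.1], [0.2, 1.0], [0.1, 0.7], [-0.5, -0.4]]
corner [609.39939125 245.59998085  12.        ]
seat [575.96000362 205.81546936  34.        ]
tool y -1.9987255812174352 catch yaw -0.4279292544225386
turn 0.7758458799625885 q6 1.6357442498265078 [ 4.12723884e-01  1.11147815e-01  1.76280680e+00 -4.71284013e-04
  1.26756596e+00  2.41159013e+00]
turn -2.3657467736272046 q6 4.777336903416301 [ 4.12723884e-01  1.11147815e-01  1.76280680e+00 -4.71284013e-04
  1.26756596e+00  2.41159013e+00]
```

```bash
python3 - <<'E'
from h import *
x,y,a=np.load('jig.npy'); Rj=R.from_euler('z',a)
def P(dx,dy,z): return pose(Rj.apply([-45-1-dx,-26-dy,0])+[x,y,z],a-np.pi/2)
print(P(10,10,100)[:3,3],inc(P(10,10,100)))
E
```

```text
[569.02846798 192.66427878 100.        ] ([0.9791, -0.1257, -0.4682], [-0.9878, -0.0003, -0.0005])
```

Call:
step_arm([
  [[0.2,-0.12,-0.47],[-0.5,0,0]],
  [[0.4,-0.125,-0.468],[-0.988,0,0]],
  [[0.6,-0.125,-0.468],[-0.988,0,0]],
  [[0.6,-0.125,-0.468],[-0.988,0,0]],
  [[0.6,-0.125,-0.468],[-0.988,0,0]],
  [[0.75,-0.125,-0.468],[-0.988,0,0]],
  [[0.9,-0.125,-0.468],[-0.988,0,0]],
  [[0.98,-0.125,-0.468],[-0.988,0,0]],
  [[0.98,-0.125,-0.468],[-0.988,0,0]],
])

```text
clock: 12.25
eef_pos: [566.9, 191.4, 96.6]
ee_rot: [0.008, 1.565, -2.787]
contact_force: [-0.0, -0.1, -3.2]
width: 0.562
```

```bash
cat > jl.py <<'E'
from h import *
x,y,a=np.load('jig.npy'); Rj=R.from_euler('z',a)
def P(dx,dy,z): return pose(Rj.apply([-45-1-dx,-26-dy,0])+[x,y,z],a-np.pi/2)
def loc():
    s=bot.sense(); t=tool(); d=Rj.inv().apply(t[:3,3]-[x,y,0]); 
    print('gap dx,dy',np.round([-46-d[0],-26-d[1],d[2]],2),'F jig',np.round(Rj.inv().apply(s['contact_force']),1),'M',np.round(s['torque'],2),'w',s['width'],s['clock'])
E
python3 - <<'E'
from jl import *
loc(); print(inc(P(10,10,34)))
E
```

```text
gap dx,dy [12.44 10.46 96.62] F jig [-0.1 -0.1 -3.2] M [-0.01  0.02 -0.01] w 0.5621543154217038 12.25
([0.313, -0.0023, -0.014], [-0.0013, 0.0072, -0.0001])
```

Call:
step_arm([
  [[0.1,0,0],[0,0,0]],
  [[0.2,0,0],[0,0,0]],
  [[0.28,0,0],[0,0,0]],
  [[0.33,0,0],[0,0,0]],
  [[0.34,0,0],[0,0,0]],
  [[0.34,0,0],[0,0,0]],
])

```text
clock: 12.85
eef_pos: [568.4, 193.1, 32.2]
ee_rot: [2.628, 1.571, -0.166]
contact_force: [0.3, 0.1, -3.1]
width: 0.565
```

```bash
python3 - <<'E'
from jl import *
loc(); print(inc(P(10,10,28)))
E
```

```text
gap dx,dy [10.46  9.34 32.21] F jig [ 0.3  0.  -3.1] M [ 0.01  0.01 -0.02] w 0.5646407811614843 12.85
([0.021, 0.0033, -0.0023], [0.0005, -0.0, -0.0])
```

Lower until it touches the base.

Call:
step_arm([
  [[0.005,0,0],[0,0,0]],
  [[0.01,0,0],[0,0,0]],
  [[0.015,0,0],[0,0,0]],
  [[0.02,0,0],[0,0,0]],
  [[0.023,0,0],[0,0,0]],
  [[0.025,0,0],[0,0,0]],
  [[0.025,0,0],[0,0,0]],
])

```text
clock: 13.55
eef_pos: [568.3, 193.3, 28.2]
ee_rot: [-3.09, 1.57, 0.4]
contact_force: [-3.2, -1.1, 7.4]
width: 0.562
```

```bash
python3 -c "
from jl import *
loc()"
```

```text
gap dx,dy [10.48  9.17 28.19] F jig [-3.4  0.1  7.4] M [-0.17  0.62  0.04] w 0.5622347042700244 13.55
```

Call:
step_arm([
  [[0,-0.01,0],[0,0,0]],
  [[0,-0.02,0],[0,0,0]],
  [[0,-0.03,0],[0,0,0]],
  [[0,-0.035,0],[0,0,0]],
  [[0,-0.04,0],[0,0,0]],
  [[0,-0.045,0],[0,0,0]],
  [[0,-0.048,0],[0,0,0]],
  [[0,-0.05,0],[0,0,0]],
  [[0,-0.05,0],[0,0,0]],
])

```text
clock: 14.45
eef_pos: [566.2, 202.0, 28.2]
ee_rot: [2.607, 1.568, -0.186]
contact_force: [2.2, -5.1, 6.1]
width: 0.565
```

```bash
python3 -c "
from jl import *
loc()"
```

```text
gap dx,dy [ 9.51  0.21 28.23] F jig [ 0.3 -5.5  6.1] M [-0.99 -0.24  0.06] w 0.5650447462760871 14.45
```

Call:
step_arm([
  [[0,0,-0.01],[0,0,0]],
  [[0,0,-0.02],[0,0,0]],
  [[0,0,-0.03],[0,0,0]],
  [[0,0,-0.035],[0,0,0]],
  [[0,0,-0.04],[0,0,0]],
  [[0,-0.002,-0.045],[0,0,0]],
  [[0,-0.004,-0.05],[0,0,0]],
  [[0,-0.005,-0.053],[0,0,0]],
  [[0,-0.005,-0.055],[0,0,0]],
  [[0,-0.005,-0.055],[0,0,0]],
])

```text
clock: 15.45
eef_pos: [574.3, 205.0, 28.2]
ee_rot: [0.874, 1.567, -1.918]
contact_force: [-3.9, -13.8, 13.5]
width: 0.562
```

```bash
python3 -c "
from jl import *
loc()"
```

```text
gap dx,dy [ 0.88  0.2  28.21] F jig [ -8.4 -11.7  13.5] M [-2.22  0.67  0.03] w 0.5622276141157236 15.45
```

Call:
step_arm([
  [[0,-0.002,-0.005],[0,0,0]],
  [[0,-0.004,-0.01],[0,0,0]],
  [[0,-0.004,-0.012],[0,0,0]],
  [[0,-0.004,-0.012],[0,0,0]],
  [[0,-0.004,-0.012],[0,0,0]],
])

```text
clock: 15.95
eef_pos: [575.5, 205.5, 28.2]
ee_rot: [0.715, 1.565, -2.077]
contact_force: [-6.7, -19.0, 16.9]
width: 0.561
```

```bash
python3 - <<'E'
from jl import *
loc(); T=tool(); print(bot.sense()['ee_rot'],np.round(T[:3,:3],4).tolist(), 'yaw err',np.arctan2(T[1,1],T[0,1])-(a-np.pi/2))
im=snap('wrist','w5'); s=snap('side','s5')
c=proj('side',[[590,215,30]])[0].astype(int); c0,r0=c[0]-64,c[1]-60
sc=cv2.resize(s[r0:r0+120,c0:c0+128],(640,600),interpolation=cv2.INTER_CUBIC); 
cv2.imwrite('pics/s5z.png',sc[:,:,::-1]); print(rec('cover','wrist',T)[:2])
E
```

```text
gap dx,dy [-0.5   0.16 28.21] F jig [-12.8 -15.6  16.9] M [-3.1   0.92 -0.04] w 0.560608624764116 15.95
[ 0.7149406   1.56548131 -2.07732735] [[-0.0026, 0.3423, -0.9396], [-0.0046, -0.9396, -0.3423], [-1.0, 0.0035, 0.004]] yaw err 0.0014150675594148954
[(0.88, [590.0, 213.0, 60.0])]
```

View pics/s5z.png

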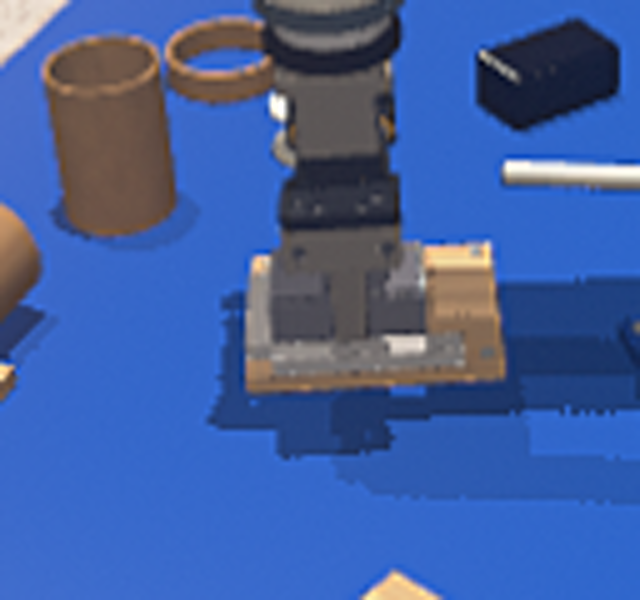

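View pics/w5.png

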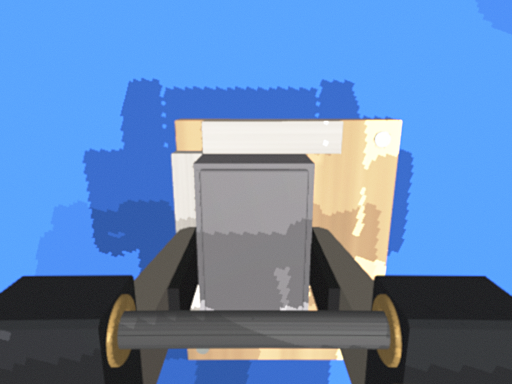

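Call:
step_arm([
  [[0,0,-0.005],[0,0,0]],
  [[0,0,-0.01],[0,0,0]],
  [[0,0,-0.01],[0,0,0]],
  [[0,0,-0.01],[0,0,0]],
])

```text
clock: 16.5
eef_pos: [575.7, 205.5, 28.1]
ee_rot: [0.425, 1.562, -2.367]
contact_force: [-11.5, -21.2, 22.6]
width: 0.566
```

```bash
python3 - <<'E'
from jl import *
loc()
T=tool(); im=snap('wrist','w6')
cv2.imwrite('pics/w6z.png',cv2.resize(im[100:220,150:350,::-1],None,fx=4,fy=4,interpolation=cv2.INTER_CUBIC))
c=Rj.apply([[0,0,12],[0,0,24],[0,-26,56],[-0,-52,56],[0,-70,24]])+[x,y,0]; print((np.round(proj('wrist',c,T),1)-[150,100])*4)
E
```

```text
gap dx,dy [-0.63  0.19 28.09] F jig [-18.  -16.   22.6] M [-3.56  1.93 -0.18] w 0.5660991977844972 16.5
[[225.2 204.4]
 [213.2 218.4]
 [420.8 267.2]
 [669.6 267.2]
 [766.  218.4]]
```

View pics/w6z.png

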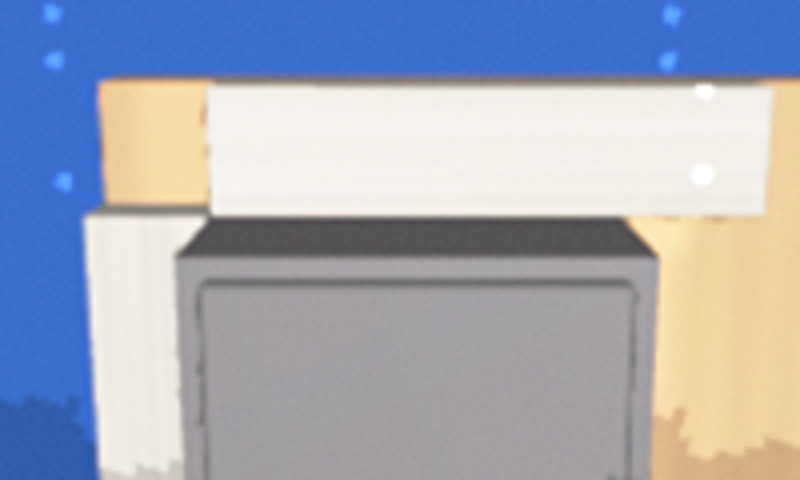

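```bash
python3 - <<'E'
from jl import *
T=tool(); D=T[:3,:3].T@P(0,0,28)[:3,:3]; print('correction rotvec rad',R.from_matrix(D).as_rotvec(), 'norm units',R.from_matrix(D).as_rotvec()/(np.pi/4)); loc()
E
```

```text
correction rotvec rad [ 0.00123005  0.00759052 -0.00348315] norm units [ 0.00156615  0.00966456 -0.00443488]
gap dx,dy [-0.65  0.17 28.1 ] F jig [-19.2 -15.   22.1] M [-3.54  1.91 -0.18] w 0.5627690522072342 16.55
```

Call:
step_arm([
  [[0,0,0],[0,0.006,-0.003]],
  [[0,0,0],[0,0.012,-0.005]],
  [[0,0,0],[0,0.012,-0.005]],
  [[0,0,0],[0,0.012,-0.005]],
  [[0,0,0],[0,0.012,-0.005]],
])

```text
clock: 17.05
eef_pos: [575.9, 205.6, 28.0]
ee_rot: [-3.008, 1.569, 0.483]
contact_force: [-10.1, -19.5, 22.5]
width: 0.561
```

```bash
python3 - <<'E'
from jl import *
T=tool(); D=T[:3,:3].T@P(0,0,28)[:3,:3]; print(R.from_matrix(D).as_rotvec()); loc()
E
```

```text
[ 0.00152364 -0.00217478  0.00029345]
gap dx,dy [-0.84  0.19 28.05] F jig [-16.2 -14.9  22.5] M [-4.07  1.81 -0.2 ] w 0.5614321344195946 17.05
```

Call:
step_arm([
  [[0,0,0],[0,0,0]],
  [[0,0,0],[0,0,0]],
  [[0,0,0],[0,0,0]],
  [[0,0,0],[0,0,0]],
  [[0,0,0],[0,0,0]],
])

```text
clock: 17.55
eef_pos: [575.9, 205.6, 28.1]
ee_rot: [-3.013, 1.569, 0.478]
contact_force: [-10.4, -20.9, 22.4]
width: 0.559
```

```bash
python3 - <<'E'
from jl import *
loc(); print(workorder.close_job())
E
```

```text
gap dx,dy [-0.82  0.17 28.06] F jig [-16.9 -16.   22.4] M [-4.06  1.78 -0.13] w 0.5592889823911008 17.55
the job is handed in; nothing more can be done
None
```

I pressed the cover shut, and its catch has held it since. The grey box is now held in the corner of the plywood jig, against both fences, and I handed the job in at 17.6 s of the 72 s allowed.

- **Cover:** I pressed its free edge down to the stop with about 35 N. The picture after I let go showed it shut, and so did the last close-up of the box in the jig.
- **Fences:** The last reading showed about 17 N against the short fence and 16 N against the long one. It also showed 22 N down onto the base.
- **Position:** The last 2 mm push towards the short fence moved the box only about 0.1 mm, so it was against that fence. The close-up showed no gap at either fence. The arm read 0.8 mm past my estimate of the seated position along the long fence, which is within the 2 mm calibration accuracy.
- **Flatness:** The side push had tilted the gripper by about 0.008 rad. I corrected it to about 0.002 rad before handing in.
- **Other things:** I touched nothing else on the table. I did not measure their positions again at the end.

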